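# Pack the tubing spools, heavy one lowest

## Task

Pack the two spools of instrument tubing from the sloping stand into the free bay of the carton. Slide each spool straight up along its leaning spindle without wrenching it; stand the tall, heavy steel-tubing spool upright on the floor of the bay, then stand the short, light white-tubing spool upright on top of it, one over the other. Set both down gently and squarely rather than dropping or toppling them in, and leave the jar, the steel cell and the wrench where they are.

Things in the scene. Friction and masses are not known exactly. Their poses are not given: they have to be found in the camera images.
- stand: white spool stand folded from one sheet, fixed, 110 mm deep (x), 290 mm wide (y). Origin: centre of its underside; z up. Its face slopes 30 degrees: 20 mm high at the front edge (-x side, towards the robot), 84 mm at the back. Two spindles stand square to the face, so they lean 30 degrees from vertical: their direction from root to tip is (-0.5, 0, 0.866) in the stand's axes. Which spool is on which varies.
- spindle_left (a point): centre of the tip of the steel spindle at the stand's y = +75 mm: 20 mm in diameter, tip 76 mm from the sloping face along the spindle. A fixed collar at its root, 44 mm in diameter and 14 mm thick, carries the spool, so the spindle stands 62 mm above the collar
- spindle_right (a point): centre of the tip of the like spindle at the stand's y = -75 mm
- steel_spool: tall heavy spool, grey plastic flanges wound full of bright steel tubing: 64 mm in outside diameter over its whole height of 56 mm, bore 26 mm, 0.5 to 0.75 kg. Origin: centre of its lower end face; z along its axis, away from that face. At the start it sits on a spindle's collar, leaning with it, its bore loose by 3 mm all round
- white_spool: short light spool of the same make, wound with white plastic tubing: 64 mm in outside diameter over its whole height of 34 mm, bore 26 mm, 0.09 to 0.13 kg. Origin: centre of its lower end face; z along its axis. It starts on the other spindle in the same way.
- carton: open cardboard carton, fixed, 90 mm high, walls and floor 4 mm. Its free bay, at its -x end, measures 140 mm (carton's x) by 150 mm (y) inside; beyond it, from x = +74 mm on, a packed tray of capped vials stands 82 mm high over the whole width. Origin: under the middle of the bay, on the bench; z up
- bay (a point): centre of the floor of the free bay, 4 mm above the bench
- amber_jar: amber glass jar, 64 mm in diameter, 100 mm high, standing beyond the work; bystander. Origin: centre of its underside
- extraction_cell: steel extraction cell, a cylinder 34 mm in diameter and 110 mm high, standing beyond the work; bystander. Origin: centre of its underside
- wrench: steel wrench 140 mm long lying flat on the bench between the robot and the work; bystander. Origin: about its middle, on its underside
Not all that is in view belongs to the job. Leave any red look-alike of the white_spool alone.

How it is judged:
On the way:
1. the steel spool stands upright on the floor of the bay, let go (z of steel_spool in the frame of bay between -0.004 and 0.006 m and horizontal distance between steel_spool and bay below 0.06 m and angle between steel_spool's own z axis and vertical below 0.1 rad and contact force between the fingers and steel_spool below 0.2 N and linear speed of steel_spool below 0.03 m/s), for 0.2 s.
At the end, for the whole second after the job is handed in: the steel spool stands upright (within 6 degrees) on the floor of the carton's free bay and the white spool stands upright (within 6 degrees) on its upper end face, their axes within 20 mm of each other, both let go and at rest (z of steel_spool in the frame of bay between -0.004 and 0.006 m and horizontal distance between steel_spool and bay below 0.06 m and angle between each of steel_spool, white_spool's own z axis and vertical below 0.1 rad and z of white_spool in the frame of steel_spool between 0.052 and 0.062 m and horizontal distance between white_spool and steel_spool below 0.02 m and linear speed of each of white_spool, steel_spool below 0.02 m/s); the robot touches nothing.
It fails at once if a spool is dropped: it falls freely faster than 0.6 m/s ((linear speed of steel_spool above 0.6 m/s and contact force between the fingers and steel_spool below 0.1 N) or (linear speed of white_spool above 0.6 m/s and contact force between the fingers and white_spool below 0.1 N)).
It fails at once if a spool is let go in the carton while it leans more than 14 degrees ((angle between steel_spool's own z axis and vertical above 0.25 rad and horizontal distance between steel_spool and bay below 0.09 m and contact force between the fingers and steel_spool below 0.1 N) or (angle between white_spool's own z axis and vertical above 0.25 rad and horizontal distance between white_spool and bay below 0.09 m and contact force between the fingers and white_spool below 0.1 N)).
It fails at once if a spool raised more than 5 mm off its collar is wrenched or pressed against the stand with more than 50 N ((contact force between steel_spool and stand above 50 N and z of steel_spool in the frame of stand above 0.068 m) or (contact force between white_spool and stand above 50 N and z of white_spool in the frame of stand above 0.068 m)).
It fails at once if the jar, the cell or the wrench is moved by more than 30 mm (distance of any of amber_jar, extraction_cell, wrench from where it was at the start of the episode above 0.03 m).
It also fails if it takes over 64 s, if anything falls off the work surface, if the arm or the gripper's body presses on something with over 40 N, if the wrist force passes 120 N, or if a joint passes its speed limit or range.

## Robot

A 6-joint arm with a two-finger parallel gripper is mounted at the origin on the work surface. World frame = base frame: x ahead of the robot, y to its left, z up, the work surface at z = 0. Lengths are in m, angles in rad, forces in N, time in s.
With the tool pointing down it reaches from about 0.25 to 0.775 m from the base axis. Payload 4 kg.
Tool frame: the origin (TCP) lies between the finger pads; the fingertips stand 25 mm ahead of it and the grasp point (between the pads) lies 6 mm ahead of it; z points along the fingers, y is the line along which they close (so a half turn about z gives the same grasp; the last joint's range is limited). The gripper opens to 94 mm and grips with 3 to 60 N. Pads are 16 mm wide; open, the fingers measure 119 mm over their backs; the gripper's body (75 mm by 177 mm) begins 78 mm behind the grasp point.
Start: joints at [-1.368, 0.087, 1.371, -0, 1.684, -0.103], TCP at [0.166, -0.525, 0.231] pointing down, gripper open.
Joint ranges: [-3.1, 3.1], [-0.76, 2.03], [0.27, 2.55], [-1.08, 4.22], [0.17, 2.65], [-2.57, 2.57]. Speed limits (rad/s): [2.79, 2.79, 3.14, 3.14, 3.14, 3.14].

## Interface

Orientations are given as a unit quaternion [x, y, z, w].
In Python, from rig import * gives the robot as it stands. The module is installed in compiled form; this text tells all that it offers.
- The arm moves only by the shell command python3 -m pendant 'ROWS' [OPENING]. ROWS is JSON, one flat list of numbers, 4 for each row, row after row: the shift along the tool's x, y, z in cm, then the turn about the tool's z in rad. A call has 1 to 12 rows; each row shifts and turns the commanded pose from where the row before left it, along the tool's axes as they then stand; what a row does not reach is not made up. A row lasts 1/10 s, in which the tool goes at most 50 mm and 8.59 degrees, less where a joint would pass 70% of its speed; a pose out of reach is approached as far as the arm can. A call with a gripper value outside its range is refused whole. OPENING is the finger opening in cm, from 0 to 9.4, set as the call begins (- or left out, the last holds). The fingers move at their own pace and stop on an object; the grip force is fixed at half the most. Time passes only in rows, so rows that do not move let the fingers close. It gives the time, the measured TCP pose, the force, the opening and the grip force at its end, in the units of the state.
- get_state(): the state, without advancing time (a new reading comes with each control period).
- capture(name): name is "scene" or "top" or "wrist"; returns a dict with "pixels" (400x640x3 uint8, red, green, blue), "depth" (400x640 float32, m along the optical axis (not along the pixel's ray), 0 where there is no reading), "intrinsics" (3x3 intrinsics, pixels), "R" (3x3) and "t" (3): a world point X has camera coordinates R X + t; the wrist camera has in their place "T_tool_cam" (4x4, takes a point from camera to tool coordinates, whose origin is the TCP and whose axes are the flange's). Camera axes: x right, y down, z forward; pixel columns grow to the right and rows downward; lengths in m; the calibration is good to about 2 mm. A picture is of the moment at which its call begins: read the wrist's pose just before it.
- close_job(): hands the job in; it is judged then, once.
The state is a dict: "time": time; "joints": joint angles; "qvel": joint speeds; "effort": joint torques, N m; "position": TCP position; "ee_rot": TCP orientation; "contact_force": force on the tool from outside, world axes, zero at the start; "torque": the same for the moment, N m; "width": opening from 0.0 (shut) to 1.0 (fully open); "gripper_force": force on a finger pad.
Only numpy, scipy, OpenCV 4.12 (cv2) and the standard library are available. Lean on these libraries where they do the work, as an engineer would, in place of code of your own. Each camera call takes 0.05 s, during which the arm holds its last target. There are 200 camera calls.

## Working session

There is one attempt and no reset: what is moved stays moved. The work goes in short steps, Python scripts to look and compute and a shell command to move; the robot and the scene stay as the last step left them, time stands still between calls to the robot, and variables do not carry over. Pictures are saved under pics/ and viewed, at most 10 in all, crops included, and the job is handed in when it is done.

```bash
mkdir -p pics
cat > h.py <<'E'
from rig import *
import numpy as np, cv2
def pts(c):
    K=c["intrinsics"];d=c["depth"];v,u=np.mgrid[:d.shape[0],:d.shape[1]]
    P=np.stack([(u-K[0,2])/K[0,0]*d,(v-K[1,2])/K[1,1]*d,d],-1)
    W=(P-c["t"])@c["R"]; W[d<=0]=np.nan
    return W
E
python3 - <<'E'
from h import *
s=get_state();print(s)
a=capture("scene");b=capture("top")
np.savez("c0.npz",**{"s_"+k:a[k] for k in a},**{"t_"+k:b[k] for k in b})
im=np.vstack([a["pixels"],b["pixels"]])[...,::-1]
cv2.imwrite("pics/a.png",a["pixels"][...,::-1]);cv2.imwrite("pics/b.png",b["pixels"][...,::-1])
print((a["depth"]>0).mean(),(b["depth"]>0).mean())
E
```

```text
{'time': 0.0, 'joints': array([-1.36809527e+00,  8.79138777e-02,  1.37222504e+00, -2.91328046e-05,
        1.68361202e+00, -1.03071047e-01]), 'qvel': array([-4.33313547e-04, -4.02641618e-05, -1.69760213e-03,  1.22890241e-03,
        6.66471624e-04,  2.92238722e-04]), 'effort': array([ 5.18051384e-04, -3.40185428e+01, -3.02425039e+01,  7.16775586e-02,
        3.28826567e-02, -1.77904067e-04]), 'position': array([ 0.16546781, -0.52400013,  0.22934143]), 'ee_rot': array([ 9.88335347e-01,  1.52289454e-01, -6.81928689e-05, -1.07708310e-03]), 'contact_force': array([0.49685026, 0.24897148, 0.12578851]), 'torque': array([-0.00927598, -0.01742638, -0.04763602]), 'gripper_force': 0.0, 'width': 0.9979192071228203}
0.99619921875 0.9960625
```

View pics/a.png

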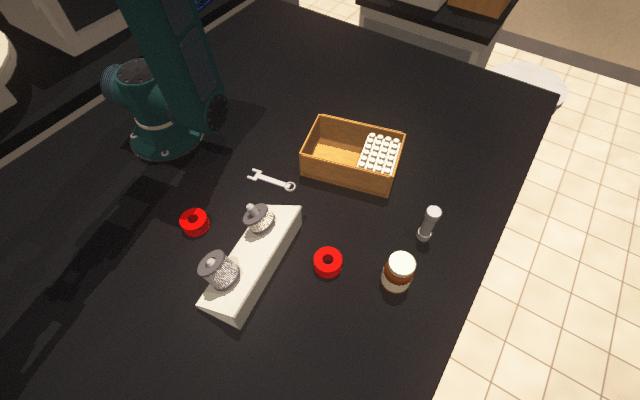

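View pics/b.png

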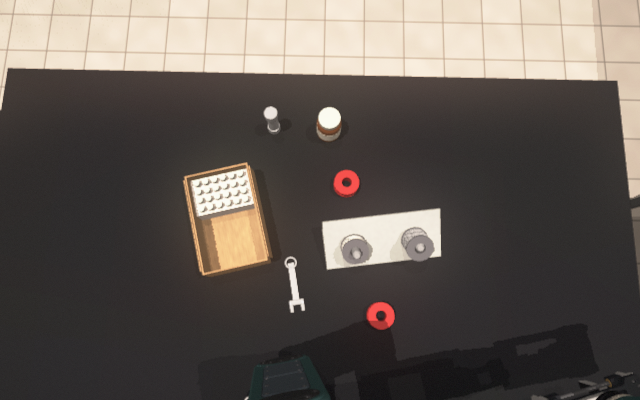

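The scene view shows the stand at (250,265) with a taller spool near (218,268) and a shorter one near (258,217). The carton bay is around (335,152). The top view shows the spools at (418,244) and (355,250), the bay at (238,238) and the wrench at (294,285). Red look-alikes at top (346,183) and (381,316) are excluded by their colour. I'll measure next and make one enlarged crop to tell the two grey-flanged spools apart.

Run:
```python
from h import *
z=np.load("c0.npz")
T={k[2:]:z[k] for k in z if k[0]=="t"};S={k[2:]:z[k] for k in z if k[0]=="s"}
W=pts(T);V=pts(S)
print("table z",np.nanmedian(W[300:320,100:150,2]),np.nanmedian(V[320:380,60:120,2]), "cam",-T["R"].T@T["t"],-S["R"].T@S["t"])
hsv=cv2.cvtColor(T["pixels"],cv2.COLOR_RGB2HSV)
# stand: height>12mm points in region
def rect(m):
    P=W[m][:,:2];P=P[np.isfinite(P).all(1)].astype(np.float32)
    r=cv2.minAreaRect(P);return r
reg=np.zeros(W.shape[:2],bool);reg[195:280,310:455]=1
m=reg&(W[...,2]>.012)&(hsv[...,1]<60)&(hsv[...,2]>150)
m=cv2.morphologyEx(m.astype(np.uint8),cv2.MORPH_OPEN,np.ones((3,3)))>0
print("stand",rect(m)); P=W[m]
# plane fit
A=np.c_[P[:,:2],np.ones(len(P))]
i=np.ones(len(P),bool)
for _ in range(6):
    c=np.linalg.lstsq(A[i],P[i,2],rcond=None)[0];i=abs(P[:,2]-A@c)<.003
print("plane",c,np.hypot(*c[:2]),"yaw",np.degrees(np.arctan2(c[1],c[0])),i.mean())
np.savetxt("plane.txt",c)
reg[:]=0;reg[150:290,175:285]=1
m=reg&(W[...,2]>.075)
print("carton",rect(m),cv2.boxPoints(rect(m)))
m2=reg&(W[...,2]<.02)&(hsv[...,1]>80)&(hsv[...,2]>100);print("floor",rect(m2),np.nanmedian(W[m2],0))
# spools: points above plane
for n,X,(a,b,e,f) in (("top",W,(195,285,310,455)),("scene",V,(180,330,180,310))):
    x=X[a:b,e:f].reshape(-1,3);x=x[np.isfinite(x).all(1)]
    d=(x[:,2]-np.c_[x[:,:2],np.ones(len(x))]@c)/np.sqrt(1+c[0]**2+c[1]**2)
    k=(d>.008)&(d<.1)&(x[:,2]>.03)
    print(n,k.sum(),np.histogram(d[k],bins=np.arange(.008,.1,.004)))
im=S["pixels"][180:320,175:315,::-1];i2=T["pixels"][190:290,310:450,::-1]
cv2.imwrite("pics/c.png",np.hstack([cv2.resize(im,(400,400),interpolation=2),cv2.resize(i2,(400,400*100//140),interpolation=2) if 0 else cv2.copyMakeBorder(cv2.resize(i2,(400,286),interpolation=2),0,114,0,0,0)]))
```

```text
table z 0.0019393969385314918 -0.00043007758522005873 cam [ 0.33856868 -0.02872926  1.22662522] [ 0.8275527  -0.42907064  0.78867533]
stand ((0.48802846670150757, -0.1924230307340622), (0.11420940607786179, 0.2907894551753998), 8.008179664611816)
plane [ 0.5500793   0.07539906 -0.19909208] 0.5552227026659269 yaw 7.804863720843302 0.6681270536692223
carton ((0.5272871851921082, 0.1941906213760376), (0.24976491928100586, 0.16857127845287323), 14.378850936889648) [[0.38538587 0.24482363]
 [0.42724752 0.08153288]
 [0.6691885  0.14355761]
 [0.62732685 0.30684835]]
floor ((0.5433590412139893, 0.21492309868335724), (0.27186906337738037, 0.18142889440059662), 13.939911842346191) [0.48596354 0.19242123 0.00570243]
top 1491 (array([  4,  32,  63,  39,  39,  27,  44,  25,  40, 318, 173,  30,  27,
        24, 147, 351,  83,  25,   0,   0,   0,   0]), array([0.008, 0.012, 0.016, 0.02 , 0.024, 0.028, 0.032, 0.036, 0.04 ,
       0.044, 0.048, 0.052, 0.056, 0.06 , 0.064, 0.068, 0.072, 0.076,
       0.08 , 0.084, 0.088, 0.092, 0.096]))
scene 2298 (array([ 25, 122,  93,  97,  85,  91,  95,  86, 127, 279,  62,  95, 116,
       122, 492, 109,  85,  68,  39,  10,   0,   0]), array([0.008, 0.012, 0.016, 0.02 , 0.024, 0.028, 0.032, 0.036, 0.04 ,
       0.044, 0.048, 0.052, 0.056, 0.06 , 0.064, 0.068, 0.072, 0.076,
       0.08 , 0.084, 0.088, 0.092, 0.096]))
```

View pics/c.png

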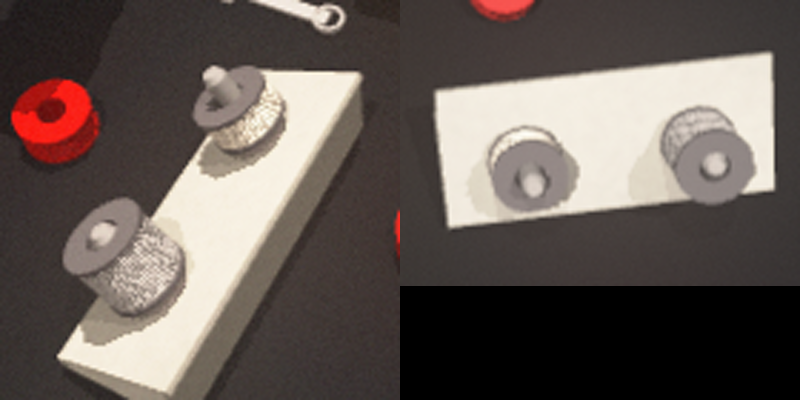

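The crop shows the tall grey-flanged spool wound with bright metallic tubing on the right-hand spindle (top (418,244)); that is the steel spool. The short one wound with white tubing, with more spindle showing, is on the left spindle (top (355,250)); that is the white spool. The red ones are look-alikes. Next I'll get the centres from the flange faces in both views.

Run:
```python
from h import *
z=np.load("c0.npz")
T={k[2:]:z[k] for k in z if k[0]=="t"};S={k[2:]:z[k] for k in z if k[0]=="s"}
yaw=np.radians(7.9);ex=np.array([np.cos(yaw),np.sin(yaw),0]);ey=np.array([-ex[1],ex[0],0])
ez=np.array([0,0,1.]);fx=.866*ex+.5*ez;n=-.5*ex+.866*ez
O=np.array([.488,-.192,0])
F0=O+np.array([0,0,.052])  # face centre
for nm,C in (("top",T),("scene",S)):
    X=pts(C);hsv=cv2.cvtColor(C["pixels"],cv2.COLOR_RGB2HSV)
    R=X-F0;a,b,d=R@fx,R@ey,R@n
    for sp,y,h in (("steel",-.075,.070),("white",.075,.048)):
        m=(abs(b-y)<.05)&(abs(a)<.06)&(abs(d-h)<.004)&(np.hypot(a,b-y)<.045)
        # boundary circle LSQ from hull
        p=np.c_[a[m],b[m]].astype(np.float32);(c,r)=cv2.minEnclosingCircle(p)
        e=cv2.minAreaRect(p);dm=np.median(d[m])
        print(nm,sp,m.sum(),"circ",np.round(c,4),round(r,4),"rect",np.round(e[0],4),np.round(e[1],4),"d",dm,"world",np.round(F0+c[0]*fx+c[1]*ey+h*n,4))
    # stand flat face residual
    m=(abs(a)<.05)&(abs(b)<.03)&(abs(d)<.02);print("face d",np.median(d[m]),"a",np.polyfit(a[m],d[m],1),"b",np.polyfit(b[m],d[m],1))
    m=(abs(a)<.075)&(abs(b)<.17)&(abs(d)<.005)
    e=cv2.minAreaRect(np.c_[a[m],b[m]].astype(np.float32));print("face rect",e)
    # carton rim/vials
    q=(X[...,2]>.084)&(X[...,2]<.1)&(X[...,1]>.05)&(X[...,0]>.3)&(X[...,0]<.75)&(X[...,1]<.35)
    e=cv2.minAreaRect(X[q][:,:2].astype(np.float32));print("carton",e,q.sum())
    v=(abs(X[...,2]-.082)<.006)&(hsv[...,1]<60)&(hsv[...,2]>140)&(X[...,1]>.1)&(X[...,0]>.45)&(X[...,0]<.75)
    print("vials",cv2.minAreaRect(X[v][:,:2].astype(np.float32)))
    w=(abs(X[...,2])<.025)&(hsv[...,1]<60)&(hsv[...,2]>150)&(X[...,0]<.42)&(X[...,0]>.2)&(abs(X[...,1]-.05)<.1)
    print("wrench",cv2.minAreaRect(X[w][:,:2].astype(np.float32)),w.sum())
```

```text
top steel 447 circ [-0.0034 -0.0748] 0.0341 rect [-0.0027 -0.0749] [0.0663 0.0634] d 0.07145550621103877 world [ 0.4607 -0.2713  0.1109]
top white 409 circ [-0.0029  0.0745] 0.0335 rect [-0.0029  0.0756] [0.0628 0.066 ] d 0.049355383408972164 world [ 0.4515 -0.1218  0.0921]
face d 0.0020208840193068267 a [-0.00077721  0.00203836] b [0.00196557 0.00203782]
face rect ((-0.0014804378151893616, -0.00040812790393829346), (0.13281311094760895, 0.29087474942207336), 0.1546078622341156)
carton ((0.5272181630134583, 0.1946253925561905), (0.24975833296775818, 0.16773924231529236), 14.41325855255127) 1376
vials ((0.5951813459396362, 0.2121480107307434), (0.08371990919113159, 0.12550009787082672), 14.846031188964844)
wrench ((0.3639640808105469, 0.02662907913327217), (0.11609521508216858, 0.037221893668174744), 11.250260353088379) 364
scene steel 458 circ [-0.0019 -0.0761] 0.0337 rect [-0.0016 -0.0757] [0.0637 0.0648] d 0.06918764501347172 world [ 0.4621 -0.2724  0.1117]
scene white 297 circ [-0.0016  0.0733] 0.0334 rect [-0.0002  0.0726] [0.0644 0.0623] d 0.047135780807046446 world [ 0.4527 -0.1229  0.0927]
face d -0.0007914850789162912 a [ 0.00157997 -0.00078059] b [-0.00223322 -0.00077784]
face rect ((0.0011743530631065369, -0.0015939027070999146), (0.1326073855161667, 0.29052096605300903), 0.5685213208198547)
carton ((0.5280633568763733, 0.19313782453536987), (0.24881243705749512, 0.17287245392799377), 14.42756175994873) 881
vials ((0.5971159338951111, 0.21128371357917786), (0.08125610649585724, 0.12610165774822235), 14.56596565246582)
wrench ((0.36208319664001465, 0.00166282057762146), (0.08495113998651505, 0.11330141872167587), 88.09587097167969) 241
```

```bash
cat >> h.py <<'E'
from scipy.spatial.transform import Rotation as Ro
def d(grasp,yaw=None):
    """shift in tool cm from the measured pose to put the grasp point at grasp; turn in rad to yaw (deg)"""
    s=get_state();R=Ro.from_quat(s["ee_rot"]).as_matrix()
    y=np.degrees(np.arctan2(R[1,0],R[0,0]))
    v=np.array(grasp)-(s["position"]+.006*R[:,2])
    t=0 if yaw is None else np.radians(y-yaw)
    Rn=R@Ro.from_euler("z",t).as_matrix()
    print("t",round(s["time"],2),"grasp",np.round(s["position"]+.006*R[:,2],4),"yaw",round(y,2),"tilt",np.round(R[:2,2],4),"turn",round(t,3),"cm after turn",np.round(Rn.T@v*100,2),"F",np.round(s["contact_force"],1),"w",round(s["width"]*9.4,2),"g",round(s["gripper_force"],1))
E
python3 -m pendant '[0,0,0,0.084,0,0,0,0.084]' 9.4; python3 -c "
from h import *
d([.4742,-.27,.19],7.9)"
```

```text
time: 0.3
position: [0.1655, -0.5242, 0.2297]
ee_rot: [0.998, 0.067, -0.0, -0.001]
contact_force: [-1.0, 0.3, 0.5]
width: 1.0
gripper_force: 0.0
t 0.3 grasp [ 0.1655 -0.5242  0.2237] yaw 7.7 tilt [-0.0003  0.0013] turn -0.003 cm after turn [ 34.07 -20.93   3.4 ] F [-1.   0.3  0.5] w 9.4 g 0.0
```

```bash
python3 -m pendant '[3.4,-2.1,0.3,0,3.4,-2.1,0.3,0,3.4,-2.1,0.3,0,3.4,-2.1,0.3,0,3.4,-2.1,0.3,0,3.4,-2.1,0.3,0,3.4,-2.1,0.3,0,3.4,-2.1,0.4,0,3.4,-2.1,0.4,0,3.4,-2.1,0.4,0,0,0,0,0,0,0,0,0]' 9.4
python3 - <<'E'
from h import *
d([.4742,-.27,.0888],7.9)
w=capture("wrist");print(w["T_tool_cam"])
np.savez("w1.npz",**w,**{k:get_state()[k] for k in("position","ee_rot")})
cv2.imwrite("pics/w1.png",w["pixels"][...,::-1])
E
```

```text
time: 1.5
position: [0.4735, -0.2691, 0.1966]
ee_rot: [0.998, 0.07, -0.001, -0.0]
contact_force: [0.2, -0.6, 0.3]
width: 0.997
gripper_force: 0.0
t 1.5 grasp [ 0.4735 -0.2691  0.1906] yaw 8.01 tilt [-0.0018  0.0004] turn 0.002 cm after turn [ 0.07  0.1  10.18] F [ 0.2 -0.6  0.3] w 9.38 g 0.0
[[-5.16409510e-04 -9.64112000e-01 -2.65495358e-01  7.71099628e-02]
 [ 9.99999787e-01 -6.03543647e-04  2.46611740e-04  5.80226456e-04]
 [-3.97999374e-04 -2.65495174e-01  9.64112107e-01 -1.54000337e-01]
 [ 0.00000000e+00  0.00000000e+00  0.00000000e+00  1.00000000e+00]]
```

View pics/w1.png

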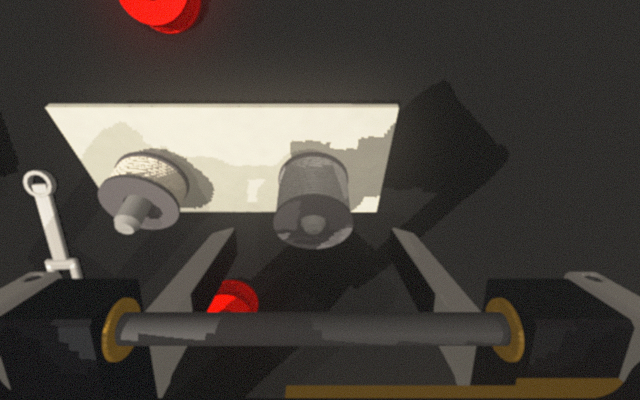

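The wrist view shows the steel spool with its flange at about (313,222), centred between the fingers. The white spool is at (140,195) and the red ones lie clear. Before going down I'll check its lateral centre with the depth.

```bash
cat >> h.py <<'E'
def wpts(w):
    K=w["intrinsics"];D=w["depth"];v,u=np.mgrid[:D.shape[0],:D.shape[1]]
    P=np.stack([(u-K[0,2])/K[0,0]*D,(v-K[1,2])/K[1,1]*D,D],-1)
    T=w["T_tool_cam"];Q=P@T[:3,:3].T+T[:3,3]
    X=Q@Ro.from_quat(w["ee_rot"]).as_matrix().T+w["position"];X[D<=0]=np.nan;Q[D<=0]=np.nan
    return Q,X
E
python3 - <<'E'
from h import *
w=dict(np.load("w1.npz"));Q,X=wpts(w)
n=np.array([-.495,-.069,.866]);ex=np.array([.9905,.1374,0]);ey=np.array([-.1374,.9905,0]);fx=.866*ex+np.array([0,0,.5])
for nm,c0 in (("steel",[.4613,-.2718,.1113]),("white",[.452,-.1223,.0924])):
    r=X-np.array(c0);a,b,e=r@fx,r@ey,r@n
    m=(np.hypot(a,b)<.042)&(abs(e)<.006);p=np.c_[a[m],b[m]].astype(np.float32)
    print(nm,m.sum(),cv2.minEnclosingCircle(p),np.percentile(b[m],[0.5,99.5]),"tool y",np.percentile(Q[m][:,1],[.5,99.5]),np.median(e[m]))
E
```

```text
steel 3454 ((9.53681010287255e-05, -0.0007627496961504221), 0.033566828817129135) [-0.03150572  0.03055056] tool y [-0.03024948  0.03180712] -0.0003294646682453237
white 2743 ((0.00034424898331053555, -4.487932073971024e-06), 0.03328460082411766) [-0.03236644  0.03129267] tool y [-0.18034599 -0.11668495] -0.0005948902732063131
```

```bash
python3 -m pendant '[0.07,0.08,2.5,0,0,0,2.5,0,0,0,2.5,0,0,0,1.5,0,0,0,1.2,0,0,0,0,0]' 9.4; python3 -m pendant '[0,0,0,0,0,0,0,0,0,0,0,0,0,0,0,0,0,0,0,0,0,0,0,0]' 6.0;  python3 -c "
from h import *
d([.4742,-.27,.0888],7.9)"
```

```text
time: 2.15
position: [0.4731, -0.2705, 0.0939]
ee_rot: [0.998, 0.068, -0.001, -0.001]
contact_force: [-0.7, -0.2, -0.5]
width: 1.001
gripper_force: 0.0
time: 2.75
position: [0.4745, -0.2696, 0.0963]
ee_rot: [0.998, 0.069, 0.0, -0.001]
contact_force: [-0.3, 4.5, 6.0]
width: 0.679
gripper_force: 30.0
t 2.75 grasp [ 0.4745 -0.2696  0.0903] yaw 7.91 tilt [0.0005 0.0015] turn 0.0 cm after turn [-0.04  0.04  0.15] F [-0.3  4.5  6. ] w 6.39 g 30.0
```

```bash
python3 -m pendant '[-0.25,0,-0.43,0,-0.25,0,-0.43,0,-0.25,0,-0.44,0]'; python3 -c "
from h import *
d([.4742,-.27,.0888],7.9)"
```

```text
time: 3.05
position: [0.4685, -0.2708, 0.1068]
ee_rot: [0.998, 0.069, 0.002, -0.001]
contact_force: [7.1, 1.7, -7.7]
width: 0.681
gripper_force: 30.0
t 3.05 grasp [ 0.4685 -0.2708  0.1008] yaw 7.94 tilt [0.0035 0.0014] turn 0.001 cm after turn [ 0.57 -0.    1.2 ] F [ 7.1  1.7 -7.7] w 6.4 g 30.0
```

```bash
python3 -m pendant '[-0.4,0,-0.87,0,-0.5,0,-0.87,0,-0.5,0,-0.87,0]'; python3 -c "
from h import *
d([.4742,-.27,.0888],7.9)"
```

```text
time: 3.35
position: [0.4537, -0.2729, 0.1326]
ee_rot: [0.998, 0.069, 0.001, -0.001]
contact_force: [4.9, 1.7, -6.9]
width: 0.68
gripper_force: 30.0
t 3.35 grasp [ 0.4537 -0.2729  0.1266] yaw 7.93 tilt [0.0011 0.0016] turn 0.001 cm after turn [2.07 0.   3.79] F [ 4.9  1.7 -6.9] w 6.4 g 30.0
```

```bash
python3 -m pendant '[-0.5,0,-0.87,0,-0.5,0,-0.87,0,-0.5,0,-0.87,0,-0.5,0,-0.87,0,-0.25,0,-1,0,0,0,-1.5,0,0,0,-2,0,0,0,-1.5,0]'
python3 - <<'E'
from h import *
d([.55,.03,.18],7.9)
w=capture("scene");t=capture("top")
X=pts(t);print(np.nanmedian(X[300:320,100:150,2]))
cv2.imwrite("pics/d.png",np.hstack([cv2.resize(w["pixels"][140:340,140:340,::-1],(400,400)),cv2.resize(t["pixels"][150:350,300:500,::-1],(400,400))]))
E
```

```text
time: 4.15
position: [0.4311, -0.2769, 0.2317]
ee_rot: [0.998, 0.069, 0.001, 0.001]
contact_force: [-0.3, -0.5, -6.8]
width: 0.675
gripper_force: 30.0
t 4.15 grasp [ 0.4311 -0.2769  0.2257] yaw 7.89 tilt [ 0.002  -0.0017] turn -0.0 cm after turn [ 15.98 -28.78   4.55] F [-0.3 -0.5 -6.8] w 6.34 g 30.0
0.0018116833517551993
```

View pics/d.png

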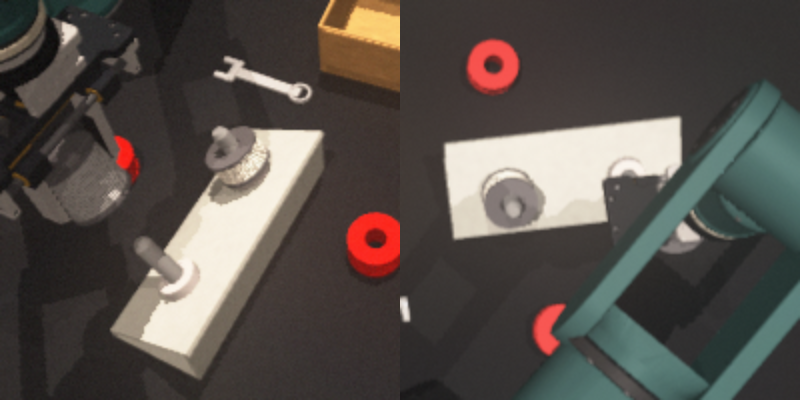

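The steel spool is off its spindle and in the gripper, still leaning (left crop (85,170)); the empty spindle is at (160,265). Next I'll carry it to the free bench spot between the stand and the carton and stand it up there.

```bash
python3 -m pendant '[0.7,-1.2,0,0,1.4,-2.5,0,0,1.4,-2.5,0,0,1.4,-2.5,0,0,1.5,-2.7,0,0,1.5,-2.7,0,0,1.5,-2.7,0,0,1.5,-2.7,0,0,1.5,-2.7,0,0,1.5,-2.7,0,0,1.4,-2.5,0,0,0.7,-1.4,0,0]'; python3 -m pendant '[0,0,3,0,0,0,3,0,0,0,3,0,0,0,3,0,0,0,2,0,0,0,1,0,0,0,1,0,0,0,0,0,0,0,0,0]'
python3 - <<'E'
from h import *
d([.55,.03,.045],7.9)
w=capture("scene");cv2.imwrite("pics/e.png",cv2.resize(w["pixels"][120:290,250:420,::-1],(500,500)))
E
```

```text
time: 5.45
position: [0.5493, 0.0339, 0.2276]
ee_rot: [0.998, 0.07, -0.001, -0.001]
contact_force: [0.4, -0.1, -7.3]
width: 0.678
gripper_force: 30.0
time: 6.35
position: [0.5503, 0.0307, 0.0703]
ee_rot: [0.998, 0.069, 0.001, 0.0]
contact_force: [0.9, 0.3, -6.1]
width: 0.678
gripper_force: 30.0
t 6.35 grasp [0.5503 0.0307 0.0643] yaw 7.89 tilt [ 0.0017 -0.0002] turn -0.0 cm after turn [-0.05  0.06  1.93] F [ 0.9  0.3 -6.1] w 6.37 g 30.0
```

View pics/e.png

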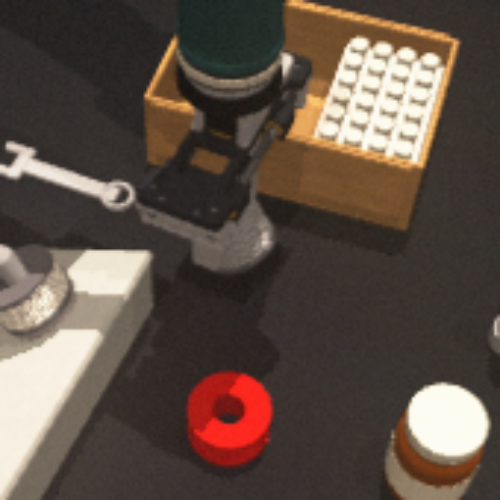

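```bash
python3 -m pendant '[0,0,1,0,0,0,0.7,0,0,0,0.4,0,0.36,0,0.14,0,0.37,0,0.14,0,0,0,0,0]';python3 -m pendant '[0.34,0,0.2,0,0.33,0,0.2,0,0,0,0,0]'; python3 -m pendant '[0.3,0,0.25,0,0.3,0,0.26,0,0,0,0,0,0,0,0,0]'
python3 - <<'E'
from h import *
d([.57,.03,.0315],7.9)
w=capture("scene");cv2.imwrite("pics/f.png",cv2.resize(w["pixels"][130:250,280:400,::-1],(500,500)))
E
```

```text
time: 7.0
position: [0.5562, 0.0315, 0.0475]
ee_rot: [0.998, 0.069, -0.001, 0.0]
contact_force: [-4.6, -0.5, 4.6]
width: 0.679
gripper_force: 30.0
time: 7.3
position: [0.5639, 0.0326, 0.0444]
ee_rot: [0.998, 0.069, 0.0, 0.0]
contact_force: [-4.3, 0.2, 7.9]
width: 0.676
gripper_force: 30.0
time: 7.7
position: [0.5713, 0.0336, 0.0402]
ee_rot: [0.998, 0.069, 0.002, 0.0]
contact_force: [-3.1, 0.8, 7.5]
width: 0.676
gripper_force: 30.0
t 7.7 grasp [0.5713 0.0336 0.0342] yaw 7.9 tilt [ 0.0046 -0.    ] turn -0.0 cm after turn [-0.18  0.33  0.27] F [-3.1  0.8  7.5] w 6.36 g 30.0
```

View pics/f.png

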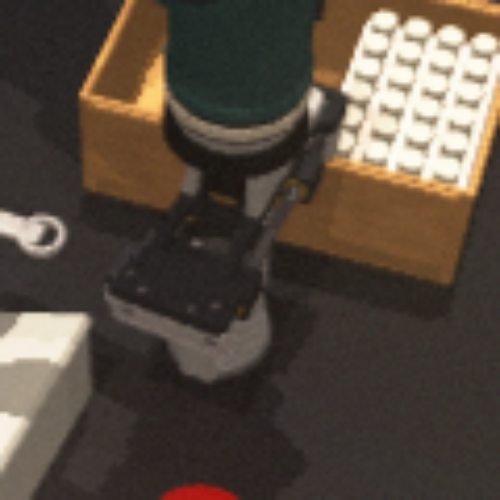

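```bash
python3 -m pendant '[0.15,0,0.2,0,0,0,0,0]';python3 -m pendant '[0.1,0,0.15,0,0,0,0,0]'; python3 -m pendant '[0,0,0.15,0,0,0,0,0]';python3 -m pendant '[0,0,0.15,0,0,0,0,0]'
```

```text
time: 7.95
position: [0.5733, 0.0338, 0.0387]
ee_rot: [0.998, 0.069, 0.003, 0.0]
contact_force: [-2.3, 1.3, 8.2]
width: 0.677
gripper_force: 30.0
time: 8.15
position: [0.5747, 0.034, 0.0377]
ee_rot: [0.998, 0.069, 0.004, 0.0]
contact_force: [-1.5, 0.6, 9.5]
width: 0.68
gripper_force: 30.0
time: 8.35
position: [0.5757, 0.0341, 0.0369]
ee_rot: [0.998, 0.069, 0.005, 0.0]
contact_force: [0.2, 0.8, 10.7]
width: 0.678
gripper_force: 30.0
time: 8.55
position: [0.5766, 0.0342, 0.0361]
ee_rot: [0.998, 0.069, 0.006, 0.0]
contact_force: [0.5, 2.0, 10.8]
width: 0.68
gripper_force: 30.0
```

```bash
cat >> h.py <<'E'
def flange(zlo,zhi,save=None,reach=.05):
    """spool's upper face from the wrist depth: plane normal tilt, circle"""
    s=get_state();w=dict(capture("wrist"),position=s["position"],ee_rot=s["ee_rot"]);Q,X=wpts(w)
    m=(abs(Q[...,0])<reach)&(abs(Q[...,1])<.033)&(X[...,2]>zlo)&(X[...,2]<zhi)
    p=X[m];k=np.ones(len(p),bool)
    if len(p)>50:
        for _ in range(8):
            c=np.linalg.lstsq(np.c_[p[k,:2],np.ones(k.sum())],p[k,2],rcond=None)[0]
            k=abs(p[:,2]-np.c_[p[:,:2],np.ones(len(p))]@c)<.002
        print("n",len(p),k.sum(),"slope deg",np.round(np.degrees(np.arctan(c[:2])),1),"z",np.median(p[k,2]),"circ",cv2.minEnclosingCircle(p[k][:,:2].astype(np.float32)))
    if save: cv2.imwrite(save,w["pixels"][...,::-1])
    return w,Q,X
E
python3 - <<'E'
from h import *
flange(.035,.09,"pics/g.png")
E
```

```text
n 11159 7043 slope deg [4.5 0.6] z 0.05894527464099208 circ ((0.5677855014801025, 0.03337171673774719), 0.037351638078689575)
```

View pics/g.png

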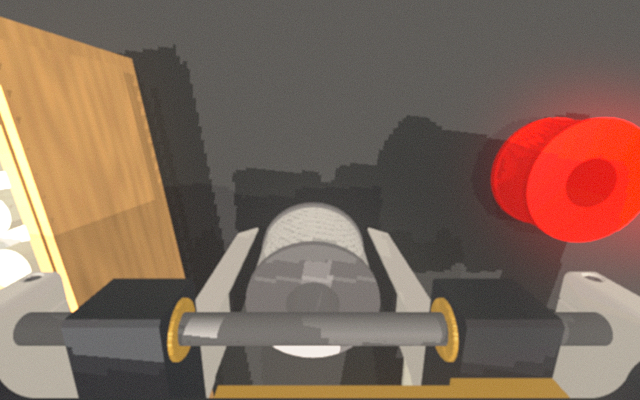

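The steel spool is now nearly upright, with its face at about (313,285) leaning roughly 4.5 degrees. The red look-alike is to the right. I'll let the spool settle flat on the bench, then take it again squarely.

```bash
python3 -m pendant '[0,0,-0.1,0,0,0,0,0,0,0,0,0,0,0,0,0,0,0,0,0]' 7.6; python3 -m pendant '[0,0,-2,0,0,0,0,0]' 9.0
python3 - <<'E'
from h import *
flange(.04,.07)
d([.57,.034,.033],7.9)
E
```

```text
time: 9.1
position: [0.5717, 0.0338, 0.0305]
ee_rot: [0.998, 0.069, -0.0, 0.0]
contact_force: [0.9, -0.2, -0.3]
width: 0.808
gripper_force: 0.0
time: 9.3
position: [0.5737, 0.0337, 0.0531]
ee_rot: [0.998, 0.069, 0.002, 0.0]
contact_force: [0.4, 0.2, -0.1]
width: 0.941
gripper_force: 0.0
n 9367 8366 slope deg [-0.  0.] z 0.05575499174600766 circ ((0.568708062171936, 0.032560091465711594), 0.03299940750002861)
t 9.35 grasp [0.5731 0.0337 0.046 ] yaw 7.89 tilt [ 0.0031 -0.0002] turn -0.0 cm after turn [-0.3  -0.07  1.3 ] F [-0.1 -0.3  0.3] w 8.94 g 0.0
```

```bash
python3 -m pendant '[-0.43,0.05,0.6,0,0,0,0.6,0,0,0,0,0]' 9.0; python3 -m pendant '[0,0,0,0,0,0,0,0,0,0,0,0,0,0,0,0,0,0,0,0]' 6.0; python3 -m pendant '[0,0,-0.5,0,0,0,-1,0,0,0,-2,0,0,0,-3,0,0,0,-3,0,0,0,-3,0,0,0,-2,0,0,0,0,-0.056,0,0,0,-0.057,0,0,0,0]'
python3 - <<'E'
from h import *
flange(.14,.21)
d([.479,.1815,.19],14.4)
E
```

```text
time: 9.65
position: [0.5659, 0.0327, 0.0365]
ee_rot: [0.998, 0.069, -0.002, -0.0]
contact_force: [0.3, -0.4, -0.2]
width: 0.957
gripper_force: 0.0
time: 10.15
position: [0.5679, 0.0329, 0.0392]
ee_rot: [0.998, 0.069, 0.0, -0.0]
contact_force: [-0.1, 0.7, 0.2]
width: 0.676
gripper_force: 30.0
time: 11.15
position: [0.5671, 0.0327, 0.1836]
ee_rot: [0.992, 0.125, -0.001, -0.0]
contact_force: [0.4, 0.5, -6.3]
width: 0.68
gripper_force: 30.0
n 13946 2312 slope deg [-13.7  -3.5] z 0.19997183437281746 circ ((0.5686378479003906, 0.03319820761680603), 0.03386152163147926)
t 11.2 grasp [0.5671 0.0326 0.1773] yaw 14.3 tilt [-0.0018 -0.0002] turn -0.002 cm after turn [ -4.84 -16.61  -1.25] F [-0.7  0.  -7. ] w 6.37 g 30.0
```

Run:
```python
from h import *
w,Q,X=flange(.185,.215,reach=.04)
m=(abs(Q[...,1])<.004)&(abs(Q[...,0])<.05)&(X[...,2]>.12)
o=np.argsort(Q[m][:,0]);print(np.round(np.c_[Q[m][o][::60,0],X[m][o][::60,2]],3).tolist())
```

```text
n 11159 9506 slope deg [-0.1 -0. ] z 0.199901095043358 circ ((0.5680330991744995, 0.03299648314714432), 0.03409318998456001)
[[-0.02, 0.199], [-0.018, 0.2], [-0.016, 0.2], [-0.014, 0.2], [-0.013, 0.15], [-0.012, 0.154], [-0.012, 0.176], [-0.012, 0.197], [-0.012, 0.18], [-0.012, 0.193], [-0.012, 0.185], [-0.012, 0.172], [-0.012, 0.187], [-0.012, 0.154], [-0.011, 0.165], [0.014, 0.2], [0.016, 0.199], [0.018, 0.283], [0.018, 0.282], [0.018, 0.282], [0.018, 0.284], [0.019, 0.282], [0.019, 0.2], [0.019, 0.284], [0.019, 0.284], [0.02, 0.199], [0.021, 0.199], [0.022, 0.201], [0.022, 0.288], [0.023, 0.273], [0.023, 0.273], [0.023, 0.274], [0.024, 0.274], [0.024, 0.273], [0.025, 0.273], [0.025, 0.273], [0.025, 0.275], [0.026, 0.273], [0.026, 0.274], [0.026, 0.274], [0.027, 0.273], [0.027, 0.273], [0.027, 0.267], [0.027, 0.269], [0.027, 0.272], [0.028, 0.27], [0.028, 0.272], [0.028, 0.271], [0.028, 0.269], [0.028, 0.271], [0.029, 0.201], [0.03, 0.2], [0.031, 0.156], [0.031, 0.166], [0.032, 0.16], [0.032, 0.169], [0.032, 0.189], [0.032, 0.179], [0.033, 0.199], [0.033, 0.2]]
```

The spool is upright (slope 0.1 degrees). Moving it over the bay.

```bash
python3 -m pendant '[-0.3,-1,0,0,-0.6,-2.1,0,0,-0.7,-2.4,0,0,-0.7,-2.4,0,0,-0.7,-2.4,0,0,-0.7,-2.4,0,0,-0.6,-2.1,0,0,-0.4,-1.2,0,0,-0.14,-0.6,0,0,0,0,0,0]'
python3 - <<'E'
from h import *
w,Q,X=flange(.185,.215,"pics/i.png",reach=.04)
d([.479,.1815,.039],14.4)
# bay walls from the wrist: rim points
m=(X[...,2]>.08)&(X[...,2]<.1);p=X[m]
e=np.array([np.cos(np.radians(14.4)),np.sin(np.radians(14.4))]);f=np.array([-e[1],e[0]])
r=p[:,:2]-[.479,.1815];print(np.percentile(r@e,[1,50,99]),np.percentile(r@f,[1,50,99]))
E
```

```text
time: 12.25
position: [0.4794, 0.182, 0.184]
ee_rot: [0.992, 0.126, 0.0, 0.0]
contact_force: [-0.3, -0.3, -7.2]
width: 0.678
gripper_force: 30.0
n 11229 9514 slope deg [-0.  -0.1] z 0.2005680042206202 circ ((0.4800512194633484, 0.18223202228546143), 0.03399207815527916)
t 12.3 grasp [0.4798 0.1813 0.178 ] yaw 14.37 tilt [ 0.0005 -0.0008] turn -0.0 cm after turn [-0.08 -0.05 13.9 ] F [-0.2  0.7 -7.5] w 6.4 g 30.0
[-0.06765723  0.10448612  0.15520466] [-0.28514384 -0.00897278  0.08363488]
```

View pics/i.png

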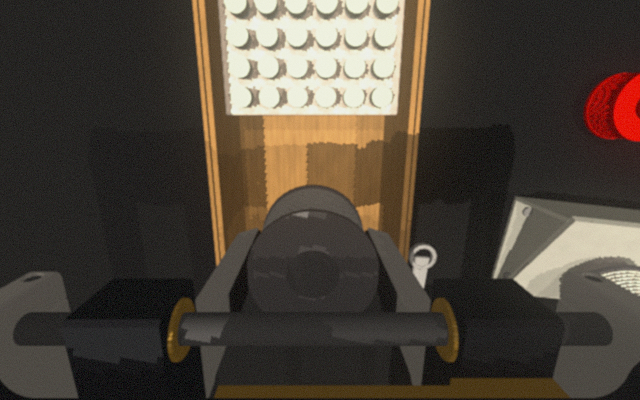

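The spool (face at (313,270)) hangs upright and centred between the carton walls, which are at columns of about 210 and 410, with the vials beyond. Lowering now.

```bash
python3 -m pendant '[0,0,1.5,0,0,0,2.5,0,0,0,2.5,0,0,0,2.5,0,0,0,2,0,0,0,1.2,0,0,0,0.6,0,0,0,0.3,0,0,0,0,0]'; python3 -m pendant '[0,0,0.2,0,0,0,0.2,0,0,0,0.2,0,0,0,0,0,0,0,0,0]'; python3 -c "
from h import *
flange(.05,.075,reach=.04)
d([.479,.1815,.038],14.4)"
```

```text
time: 13.2
position: [0.4802, 0.1814, 0.0533]
ee_rot: [0.992, 0.125, 0.0, 0.0]
contact_force: [-0.5, -0.2, -7.1]
width: 0.678
gripper_force: 30.0
time: 13.7
position: [0.4796, 0.1815, 0.047]
ee_rot: [0.992, 0.125, -0.0, 0.0]
contact_force: [0.1, 1.4, -6.7]
width: 0.677
gripper_force: 30.0
n 10849 9497 slope deg [-0. -0.] z 0.06356524767151528 circ ((0.4802808165550232, 0.1818198263645172), 0.033986158668994904)
t 13.75 grasp [0.4797 0.1815 0.041 ] yaw 14.37 tilt [ 0.0002 -0.0001] turn -0.0 cm after turn [-0.07 -0.02  0.3 ] F [-0.1  1.4 -6.2] w 6.38 g 30.0
```

```bash
python3 -m pendant '[0,0,0.15,0,0,0,0.1,0,0,0,0,0]'; python3 -m pendant '[0,0,0.08,0,0,0,0,0]'; python3 -m pendant '[0,0,0.08,0,0,0,0,0]'
```

```text
time: 14.05
position: [0.4795, 0.1814, 0.0442]
ee_rot: [0.992, 0.125, -0.0, 0.0]
contact_force: [-0.9, -0.3, -6.0]
width: 0.678
gripper_force: 30.0
time: 14.25
position: [0.4796, 0.1815, 0.0435]
ee_rot: [0.992, 0.125, -0.0, 0.0]
contact_force: [-0.4, 0.2, -7.2]
width: 0.679
gripper_force: 30.0
time: 14.45
position: [0.4799, 0.1815, 0.0432]
ee_rot: [0.992, 0.125, 0.0, 0.0]
contact_force: [0.4, -0.2, -5.2]
width: 0.68
gripper_force: 30.0
```

Contact is just starting. A little more, then release gently and rise.

```bash
python3 -m pendant '[0,0,0.08,0,0,0,0,0]'; python3 -m pendant '[0,0,0,0,0,0,0,0,0,0,0,0,0,0,0,0,0,0,0,0]' 7.8; python3 -m pendant '[0,0,-1,0,0,0,-2,0,0,0,-3,0,0,0,-4,0,0,0,-4,0,0,0,-2,0,0,0,0,0]' 7.8; python3 -c "
from h import *
flange(.04,.08,reach=.045)
d([.4594,-.1213,.20],7.9)"
```

```text
time: 14.65
position: [0.4799, 0.1815, 0.0432]
ee_rot: [0.992, 0.125, 0.0, 0.0]
contact_force: [-3.2, -1.4, 1.2]
width: 0.678
gripper_force: 30.0
time: 15.15
position: [0.4799, 0.1815, 0.0422]
ee_rot: [0.992, 0.125, 0.0, 0.0]
contact_force: [0.5, -0.5, 0.2]
width: 0.828
gripper_force: 0.0
time: 15.85
position: [0.4818, 0.1821, 0.2072]
ee_rot: [0.992, 0.125, 0.005, -0.001]
contact_force: [-0.4, 0.8, 0.6]
width: 0.833
gripper_force: 0.0
n 2908 2725 slope deg [0. 0.] z 0.05975224241283872 circ ((0.48062005639076233, 0.18101142346858978), 0.03279295936226845)
t 15.9 grasp [0.4806 0.1818 0.1982] yaw 14.37 tilt [0.0044 0.001 ] turn 0.113 cm after turn [-6.26 29.73 -0.22] F [-0.7  0.5 -1. ] w 7.81 g 0.0
```

The steel spool stands flat at (0.481, 0.181), top at 0.060 m. Next, the white spool.

```bash
python3 -m pendant '[0,0,0,0.113,-0.5,2.7,0,0,-0.6,3,0,0,-0.6,3,0,0,-0.6,3,0,0,-0.6,3,0,0,-0.6,3,0,0,-0.6,3,0,0,-0.6,3,0,0,-0.7,3,0,0,-0.7,3,0,0,0,0,0]' 9.4
python3 - <<'E'
from h import *
s=get_state();w=dict(capture("wrist"),position=s["position"],ee_rot=s["ee_rot"]);Q,X=wpts(w)
n=np.array([-.495,-.069,.866]);ex=np.array([.9905,.1374,0]);ey=np.array([-.1374,.9905,0]);fx=.866*ex+np.array([0,0,.5])
r=X-np.array([.452,-.1223,.0924]);a,b,e=r@fx,r@ey,r@n
m=(np.hypot(a,b)<.042)&(abs(e)<.006)
print(m.sum(),np.percentile(b[m],[0.5,99.5]),np.percentile(a[m],[0.5,99.5]),"tool y",np.percentile(Q[m][:,1],[.5,99.5]),np.median(e[m]))
d([.4594,-.1213,.0794],7.9)
E
```

```text
145 [-0.0130622   0.01246105] [0.02086839 0.03301401] tool y [0.27840879 0.30251004] -0.0013020204869903442
t 15.95 grasp [0.4796 0.1815 0.196 ] yaw 14.37 tilt [0.0004 0.    ] turn 0.113 cm after turn [-6.17 29.71 11.66] F [ 0.2  0.4 -1.3] w 7.78 g 0.0schema error: expected a multiple of 4 numbers
```

```bash
python3 -m pendant '[0,0,0,0.113,-0.5,2.7,0,0,-0.6,3,0,0,-0.6,3,0,0,-0.6,3,0,0,-0.6,3,0,0,-0.6,3,0,0,-0.6,3,0,0,-0.6,3,0,0,-0.7,3,0,0,-0.7,3,0,0,0,0,0,0]' 9.4
python3 - <<'E'
from h import *
s=get_state();w=dict(capture("wrist"),position=s["position"],ee_rot=s["ee_rot"]);Q,X=wpts(w)
n=np.array([-.495,-.069,.866]);ex=np.array([.9905,.1374,0]);ey=np.array([-.1374,.9905,0]);fx=.866*ex+np.array([0,0,.5])
r=X-np.array([.452,-.1223,.0924]);a,b,e=r@fx,r@ey,r@n
m=(np.hypot(a,b)<.042)&(abs(e)<.006)
print(m.sum(),np.percentile(b[m],[0.5,99.5]),np.percentile(a[m],[0.5,99.5]),"tool y",np.percentile(Q[m][:,1],[.5,99.5]),np.median(e[m]))
d([.4594,-.1213,.0794],7.9)
E
```

```text
time: 17.15
position: [0.4584, -0.1235, 0.1992]
ee_rot: [0.998, 0.067, -0.003, -0.0]
contact_force: [1.2, 0.6, -1.0]
width: 1.0
gripper_force: 0.0
2533 [-0.03049331  0.03209416] [-0.02827541  0.03257412] tool y [-0.03401472  0.02858335] -0.0008773942660721838
t 17.2 grasp [ 0.4587 -0.1218  0.1935] yaw 7.71 tilt [-0.0045  0.002 ] turn -0.003 cm after turn [ 1.200e-01 -1.000e-02  1.141e+01] F [-0.   0.9 -0.6] w 9.41 g 0.0
```

```bash
python3 -m pendant '[0.1,-0.05,2.5,0,0,0,2.5,0,0,0,2.5,0,0,0,2,0,0,0,1.2,0,0,0,0.7,0,0,0,0,0,0,0,0,0]' 9.4; python3 -c "
from h import *
d([.4594,-.1213,.0794],7.9)"; python3 -m pendant '[0,0,0,0,0,0,0,0,0,0,0,0,0,0,0,0,0,0,0,0,0,0,0,0]' 6.0;  python3 -c "
from h import *
d([.4594,-.1213,.0794],7.9)"
```

```text
time: 18.0
position: [0.4615, -0.1203, 0.0888]
ee_rot: [0.998, 0.069, 0.001, 0.0]
contact_force: [0.7, -0.8, 1.1]
width: 1.002
gripper_force: 0.0
t 18.0 grasp [ 0.4615 -0.1203  0.0828] yaw 7.92 tilt [ 0.0013 -0.0005] turn 0.0 cm after turn [-0.23  0.06  0.34] F [ 0.7 -0.8  1.1] w 9.41 g 0.0
time: 18.6
position: [0.4611, -0.1205, 0.0884]
ee_rot: [0.998, 0.069, 0.0, 0.0]
contact_force: [0.1, 0.7, 1.7]
width: 0.683
gripper_force: 30.0
t 18.6 grasp [ 0.4611 -0.1205  0.0824] yaw 7.89 tilt [ 0.0004 -0.0001] turn -0.0 cm after turn [-0.18  0.06  0.3 ] F [0.1 0.7 1.7] w 6.42 g 30.0
```

```bash
python3 -m pendant '[-0.25,0,-0.43,0,-0.25,0,-0.43,0,-0.5,0,-0.87,0,-0.5,0,-0.87,0]'; python3 -m pendant '[-0.5,0,-0.87,0,-0.5,0,-0.87,0,-0.5,0,-0.87,0,-0.5,0,-0.87,0,-0.5,0,-0.87,0,-0.25,0,-1,0,0,0,-1.5,0,0,0,-1.5,0,0,0,-1.5,0,0,0,0,0]';python3 -c "
from h import *
d([.545,.03,.1867],7.9)"
```

```text
time: 19.0
position: [0.4459, -0.1225, 0.1149]
ee_rot: [0.998, 0.069, 0.0, 0.0]
contact_force: [2.4, 0.0, -1.9]
width: 0.679
gripper_force: 30.0
time: 20.0
position: [0.4198, -0.1268, 0.2153]
ee_rot: [0.998, 0.069, 0.002, 0.001]
contact_force: [0.2, -0.4, -0.9]
width: 0.68
gripper_force: 30.0
t 20.0 grasp [ 0.4199 -0.1268  0.2093] yaw 7.89 tilt [ 0.0043 -0.0022] turn -0.0 cm after turn [ 14.54 -13.82   2.28] F [ 0.2 -0.4 -0.9] w 6.39 g 30.0
```

```bash
python3 -m pendant '[0.8,-0.8,0,0,1.6,-1.5,0,0,2,-1.9,0,0,2.2,-2.1,0,0,2.2,-2.1,0,0,2.2,-2.1,0,0,2,-1.9,0,0,1.2,-1.2,0,0,0.34,-0.22,0,0,0,0,0,0]'; python3 -m pendant '[0,0,2,0,0,0,3.5,0,0,0,3.5,0,0,0,3,0,0,0,2,0,0,0,1,0,0,0,0.5,0,0,0,0,0,0,0,0,0]';python3 -c "
from h import *
d([.545,.03,.0354],7.9)"
```

```text
time: 21.0
position: [0.5437, 0.0308, 0.2117]
ee_rot: [0.998, 0.069, -0.001, 0.0]
contact_force: [-0.6, -0.3, -2.6]
width: 0.678
gripper_force: 30.0
time: 21.9
position: [0.5448, 0.0303, 0.0591]
ee_rot: [0.998, 0.069, 0.001, 0.0]
contact_force: [-0.4, -1.2, -0.3]
width: 0.679
gripper_force: 30.0
t 21.9 grasp [0.5449 0.0303 0.0531] yaw 7.87 tilt [ 0.0027 -0.0003] turn -0.0 cm after turn [0.01 0.03 1.77] F [-0.4 -1.2 -0.3] w 6.38 g 30.0
```

```bash
python3 -m pendant '[0,0,0.9,0,0,0,0.7,0,0,0,0.25,0,0.29,0,0.2,0,0.29,0,0.2,0,0,0,0,0]';python3 -m pendant '[0.26,0,0.24,0,0.25,0,0.25,0,0,0,0,0]'; python3 -m pendant '[0.2,0,0.2,0,0.1,0,0.1,0,0,0,0,0]'; python3 -c "
from h import *
flange(.02,.06,reach=.04)
d([.56,.03,.0236],7.9)"
```

```text
time: 22.5
position: [0.5502, 0.0313, 0.0375]
ee_rot: [0.998, 0.069, 0.0, 0.0]
contact_force: [-3.7, 0.0, 11.7]
width: 0.677
gripper_force: 30.0
time: 22.8
position: [0.5556, 0.0321, 0.0327]
ee_rot: [0.998, 0.069, 0.001, 0.0]
contact_force: [-1.9, 0.2, 11.2]
width: 0.678
gripper_force: 30.0
time: 23.1
position: [0.5585, 0.0325, 0.0298]
ee_rot: [0.998, 0.069, 0.001, 0.0]
contact_force: [-2.4, 0.4, 11.6]
width: 0.679
gripper_force: 30.0
n 11082 7274 slope deg [11.6  1.5] z 0.041119316985732485 circ ((0.553665041923523, 0.032027024775743484), 0.03573217615485191)
t 23.15 grasp [0.5585 0.0325 0.0238] yaw 7.92 tilt [ 0.0019 -0.0006] turn 0.0 cm after turn [0.11 0.26 0.02] F [-2.4 -1.2 10.3] w 6.35 g 30.0
```

```bash
python3 -m pendant '[0.2,0,0.15,0,0.1,0,0.1,0,0,0,0,0]'; python3 -c "
from h import *
flange(.02,.06,reach=.04)
d([.56,.03,.0236],7.9)"
```

```text
time: 23.45
position: [0.5611, 0.0328, 0.027]
ee_rot: [0.998, 0.069, 0.0, 0.0]
contact_force: [-3.2, -0.2, 10.1]
width: 0.678
gripper_force: 30.0
n 10590 7365 slope deg [7.8 1. ] z 0.038822812633121484 circ ((0.5564591884613037, 0.03263366222381592), 0.035624150186777115)
t 23.5 grasp [0.5611 0.0328 0.021 ] yaw 7.91 tilt [ 0.001  -0.0006] turn 0.0 cm after turn [-0.15  0.26 -0.26] F [-2.6  0.2 10.4] w 6.38 g 30.0
```

```bash
python3 -m pendant '[0,0,0,0,0,0,0,0,0,0,0,0,0,0,0,0]' 7.8; python3 -m pendant '[0,0,-2,0,0,0,0,0]' 9.0
python3 - <<'E'
from h import *
flange(.02,.045,reach=.045)
d([.56,.03,.024],7.9)
E
```

```text
time: 23.9
position: [0.5615, 0.0319, 0.0253]
ee_rot: [0.998, 0.069, 0.001, 0.001]
contact_force: [-0.1, -5.2, 5.7]
width: 0.827
gripper_force: 2.6
time: 24.1
position: [0.5618, 0.0336, 0.046]
ee_rot: [0.998, 0.069, 0.002, -0.001]
contact_force: [-0.4, -0.5, -0.1]
width: 0.946
gripper_force: 0.0
n 8288 7661 slope deg [ 0. -0.] z 0.033740653305838496 circ ((0.5569771528244019, 0.03131857514381409), 0.03313526138663292)
t 24.15 grasp [0.5611 0.0335 0.0389] yaw 7.9 tilt [0.0014 0.0011] turn -0.0 cm after turn [-0.16  0.33  1.49] F [ 0.2 -0.1  0.8] w 8.95 g 0.0
```

The white spool stands flat on the bench at (0.557, 0.031), top at 0.034 m as it should be. I'll take it again squarely.

```bash
python3 -m pendant '[-0.43,0.16,0.7,0,0,0,0.65,0,0,0,0,0]' 9.0; python3 -m pendant '[0,0,0,0,0,0,0,0,0,0,0,0,0,0,0,0,0,0,0,0]' 6.0; python3 -m pendant '[0,0,-0.5,0,0,0,-1,0,0,0,-2,0,0,0,-3,0,0,0,-3,0,0,0,-3,0,0,0,-3.5,0,0,0,0,-0.056,0,0,0,-0.057,0,0,0,0]'
python3 - <<'E'
from h import *
s=get_state();z=s["position"][2]-.006
flange(z+.0,z+.02,reach=.04)
d([.4806,.1812,.19],14.4)
E
```

```text
time: 24.45
position: [0.5545, 0.0309, 0.0283]
ee_rot: [0.998, 0.069, -0.003, -0.0]
contact_force: [-0.3, -0.3, 0.1]
width: 0.96
gripper_force: 0.0
time: 24.95
position: [0.5569, 0.0309, 0.0314]
ee_rot: [0.998, 0.069, 0.0, -0.0]
contact_force: [0.5, -0.2, 0.6]
width: 0.679
gripper_force: 30.0
time: 25.95
position: [0.5568, 0.0307, 0.1924]
ee_rot: [0.992, 0.125, 0.001, 0.0]
contact_force: [0.1, 0.8, -1.9]
width: 0.681
gripper_force: 30.0
n 9805 9079 slope deg [ 0.1 -0. ] z 0.19479413314335112 circ ((0.557265043258667, 0.031097009778022766), 0.034032005816698074)
t 26.0 grasp [0.5566 0.0307 0.1859] yaw 14.3 tilt [ 0.0008 -0.0002] turn -0.002 cm after turn [ -3.62 -16.47  -0.42] F [-0.  -0.6 -1.4] w 6.42 g 30.0
```

```bash
python3 -m pendant '[-0.3,-1,0,0,-0.4,-2.1,0,0,-0.5,-2.4,0,0,-0.5,-2.4,0,0,-0.5,-2.4,0,0,-0.5,-2.4,0,0,-0.5,-2.1,0,0,-0.3,-1.2,0,0,-0.15,-0.5,0,0,0,0,0,0]'
python3 - <<'E'
from h import *
s=get_state();z=s["position"][2]-.006
flange(z+.0,z+.02,reach=.04)
d([.4806,.1812,.085],14.4)
c=capture("top");X=pts(c)
cv2.imwrite("pics/j.png",cv2.resize(c["pixels"][140:300,150:310,::-1],(560,560)))
E
```

```text
time: 27.0
position: [0.48, 0.1818, 0.1911]
ee_rot: [0.992, 0.125, 0.0, 0.0]
contact_force: [0.3, -0.2, 0.2]
width: 0.68
gripper_force: 30.0
n 9811 9095 slope deg [-0. -0.] z 0.19352399727303252 circ ((0.4802355468273163, 0.18196502327919006), 0.03424527496099472)
t 27.05 grasp [0.4804 0.1813 0.1851] yaw 14.36 tilt [ 0.0002 -0.0006] turn -0.001 cm after turn [2.000e-02 1.000e-02 1.001e+01] F [-0.2 -0.7 -0.8] w 6.41 g 30.0
```

```bash
python3 -m pendant '[0,0,1,0,0,0,2,0,0,0,2.5,0,0,0,2,0,0,0,1,0,0,0,0.5,0,0,0,0,0,0,0,0,0]'
python3 - <<'E'
from h import *
s=get_state();z=s["position"][2]-.006
flange(z+.0,z+.02,reach=.04)
d([.4806,.1812,.085],14.4)
E
```

```text
time: 27.9
position: [0.4811, 0.1816, 0.1021]
ee_rot: [0.992, 0.125, 0.001, -0.0]
contact_force: [-0.0, 1.1, -1.5]
width: 0.68
gripper_force: 30.0
n 9824 9094 slope deg [ 0.1 -0. ] z 0.10453365631248088 circ ((0.48181939125061035, 0.18179476261138916), 0.034066829830408096)
t 27.95 grasp [0.4812 0.1817 0.0964] yaw 14.36 tilt [0.0024 0.0005] turn -0.001 cm after turn [-0.07  0.03  1.14] F [ 0.4 -0.1 -1.2] w 6.35 g 30.0
```

```bash
python3 -m pendant '[0,0,0.4,0,0,0,0.25,0,0,0,0.15,0,0,0,0,0]'; python3 -m pendant '[0,0,0.1,0,0,0,0,0]'; python3 -m pendant '[0,0,0.06,0,0,0,0,0]'; python3 -c "
from h import *
flange(.085,.105,reach=.04)
d([.4806,.1812,.085],14.4)"
```

```text
time: 28.35
position: [0.4801, 0.1815, 0.0928]
ee_rot: [0.992, 0.125, -0.0, 0.0]
contact_force: [-0.8, -0.4, -0.6]
width: 0.679
gripper_force: 30.0
time: 28.55
position: [0.4803, 0.1815, 0.0921]
ee_rot: [0.992, 0.125, -0.0, 0.0]
contact_force: [-1.2, 0.0, -1.0]
width: 0.678
gripper_force: 30.0
time: 28.75
position: [0.4803, 0.1815, 0.0915]
ee_rot: [0.992, 0.125, -0.0, 0.0]
contact_force: [-0.3, -0.3, -0.2]
width: 0.676
gripper_force: 30.0
n 9805 9075 slope deg [-0. -0.] z 0.09388563176689596 circ ((0.4805048108100891, 0.18171022832393646), 0.03403171896934509)
t 28.8 grasp [0.4803 0.1815 0.0856] yaw 14.37 tilt [ 0.0001 -0.0001] turn -0.001 cm after turn [0.02 0.04 0.06] F [ 0.3 -0.1 -0.5] w 6.38 g 30.0
```

```bash
python3 -m pendant '[0,0,0.06,0,0,0,0,0]'; python3 -m pendant '[0,0,0.05,0,0,0,0,0]'
```

```text
time: 29.0
position: [0.4804, 0.1816, 0.0914]
ee_rot: [0.992, 0.125, 0.0, 0.0]
contact_force: [-1.2, 0.6, 0.9]
width: 0.679
gripper_force: 30.0
time: 29.2
position: [0.4804, 0.1816, 0.0914]
ee_rot: [0.992, 0.125, 0.0, 0.0]
contact_force: [-2.3, -0.4, 5.4]
width: 0.677
gripper_force: 30.0
```

Contact is made (the tool's height stays at 0.0914 m while the force rises). Release and rise.

```bash
python3 -m pendant '[0,0,-0.05,0,0,0,0,0,0,0,0,0,0,0,0,0,0,0,0,0]' 7.8; python3 -m pendant '[0,0,-1,0,0,0,-2,0,0,0,-3,0,0,0,-3,0,0,0,-2,0,0,0,0,0,0,0,0,0]' 7.8
python3 - <<'E'
from h import *
flange(.075,.11,"pics/k.png",reach=.045)
d([.4806,.1812,.085],14.4)
E
```

```text
time: 29.7
position: [0.4803, 0.1815, 0.0907]
ee_rot: [0.992, 0.125, -0.0, 0.0]
contact_force: [1.0, -0.3, -0.7]
width: 0.834
gripper_force: 0.0
time: 30.4
position: [0.4804, 0.1816, 0.2012]
ee_rot: [0.992, 0.125, 0.0, -0.0]
contact_force: [-0.3, 0.1, -0.7]
width: 0.828
gripper_force: 0.0
n 3803 3545 slope deg [-0. -0.] z 0.09379187785841586 circ ((0.4807233214378357, 0.18098042905330658), 0.03271900862455368)
t 30.45 grasp [0.4798 0.1814 0.194 ] yaw 14.37 tilt [-0.0015 -0.0005] turn -0.001 cm after turn [ 0.09  0.04 10.9 ] F [-0.3 -0.5 -0.8] w 7.81 g 0.0
```

View pics/k.png

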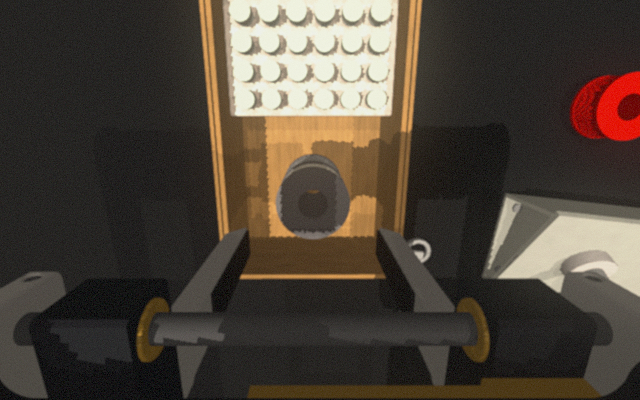

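The wrist view shows both spools stacked upright in the bay at (313,198). The upper face is level at 0.094 m, its centre within 1 mm of the steel spool's, and the gripper is clear. Handing in.

```bash
python3 -c "
from rig import *
print(close_job())"
```

```text
the job is handed in; nothing more can be done
None
```

The job is handed in at about 30 s: the steel spool stands upright on the bay floor with the white spool square on top of it, both let go, and the gripper is clear; no verdict came back.

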